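# Fill the empty pockets of the clay-house tray

## Task

Get the tray of dry clay houses ready to carry to the kiln: find its two empty pockets and fill them with the two spare houses, one lifted out of the open plaster mould without dragging the mould about, the other taken from the ware board. Each must stand upright and flat on the floor of its own pocket, its roof ridge along the pocket's long side (either way round); the clay is brittle, so set them down gently and never drop or topple one. Leave the houses already in the tray, and the round tower, as they are.

Things in the scene. Friction and masses are not known exactly. Their poses are not given: they have to be found in the camera images.
- tray: Plywood carrying tray, fixed, 240 (x) by 300 (y) by 22 thick, with six rectangular pockets in two rows of three; each pocket is 94 (along tray x) by 64 (along tray y) and 14 deep, its floor 8 above the table; pocket centres at tray x = -57.5 or +57.5 and tray y = -95, 0 or +95. Four pockets hold a house, two are empty (which ones varies). Origin: centre of the underside, on the table; z up
- tray_hole0 (a point): Centre of the mouth of tray pocket 0, at tray x -57.5, y -95 mm, level with the tray's upper face, 22 above the table; axes parallel to the tray's
- tray_hole1 (a point): Centre of the mouth of tray pocket 1, at tray x -57.5, y 0 mm, level with the tray's upper face, 22 above the table; axes parallel to the tray's
- tray_hole2 (a point): Centre of the mouth of tray pocket 2, at tray x -57.5, y 95 mm, level with the tray's upper face, 22 above the table; axes parallel to the tray's
- tray_hole3 (a point): Centre of the mouth of tray pocket 3, at tray x 57.5, y -95 mm, level with the tray's upper face, 22 above the table; axes parallel to the tray's
- tray_hole4 (a point): Centre of the mouth of tray pocket 4, at tray x 57.5, y 0 mm, level with the tray's upper face, 22 above the table; axes parallel to the tray's
- tray_hole5 (a point): Centre of the mouth of tray pocket 5, at tray x 57.5, y 95 mm, level with the tray's upper face, 22 above the table; axes parallel to the tray's
- house1: Little house standing in a pocket of the tray from the start, to be left there: dry clay, 80 long (x) by 50 wide (y); walls rise 52 to the eaves, gable roof to a ridge at 70 above the underside, ridge along x, no overhang, small scored doorway at the -x end; about 220 g. Origin: centre of the underside; z up
- house2: Little house standing in a pocket of the tray from the start, to be left there: dry clay, 80 long (x) by 50 wide (y); walls rise 52 to the eaves, gable roof to a ridge at 70 above the underside, ridge along x, no overhang, small scored doorway at the -x end; about 220 g. Origin: centre of the underside; z up
- house3: Little house standing in a pocket of the tray from the start, to be left there: dry clay, 80 long (x) by 50 wide (y); walls rise 52 to the eaves, gable roof to a ridge at 70 above the underside, ridge along x, no overhang, small scored doorway at the -x end; about 220 g. Origin: centre of the underside; z up
- house4: Little house standing in a pocket of the tray from the start, to be left there: dry clay, 80 long (x) by 50 wide (y); walls rise 52 to the eaves, gable roof to a ridge at 70 above the underside, ridge along x, no overhang, small scored doorway at the -x end; about 220 g. Origin: centre of the underside; z up
- cast: Spare house, still standing upright in the cavity of the plaster mould: dry clay, 80 long (x) by 50 wide (y); walls rise 52 to the eaves, gable roof to a ridge at 70 above the underside, ridge along x, no overhang, small scored doorway at the -x end; about 220 g. Origin: centre of the underside; z up
- spare: Spare house standing on the ware board beside a round tower: dry clay, 80 long (x) by 50 wide (y); walls rise 52 to the eaves, gable roof to a ridge at 70 above the underside, ridge along x, no overhang, small scored doorway at the -x end; about 220 g. Origin: centre of the underside; z up
- mould: Open lower half of a white plaster mould, lying loose on the table (0.9 kg), 150 (x) by 110 (y) by 40 high; its cavity is 84 (x) by 54 (y) and 16 deep, floor 24 above the table, so the cast has 2 mm of play on each side and stands 54 mm proud. Origin: centre of the underside; z up
- board: Wooden ware board, fixed, 220 (x) by 160 (y) by 12 thick, lying on the table. Origin: centre of the underside
- tower: Round clay tower with a conical roof, 54 in diameter at the eaves, 85 high, loose on the ware board, does not belong in the tray. Origin: centre of the underside
Things that resemble listed ones, but are neither listed nor needed, are in the scene too. What is shaped like the spare but turquoise is not meant.

How it is judged:
By the outcome, as a careful person would: the job done as asked, in the order asked, and still so for the second after the job is handed in, with the robot touching nothing.
It also fails if it takes over 64 s, if anything falls off the work surface, if the arm or the gripper's body presses on something with over 40 N, if the wrist force passes 120 N, or if a joint passes its speed limit or range.

## Robot

A 6-joint arm with a two-finger parallel gripper is mounted at the origin on the work surface. World frame = base frame: x ahead of the robot, y to its left, z up, the work surface at z = 0. Lengths are in m, angles in rad, forces in N, time in s.
With the tool pointing down it reaches from about 0.375 to 0.825 m from the base axis. Payload 5.5 kg.
Tool frame: the origin (TCP) lies midway between the tips of the shut fingers; the grasp point (between the pads) lies 19 mm behind it; z points along the fingers, y is the line along which they close (so a half turn about z gives the same grasp; the last joint's range is limited). The gripper opens to 85 mm and grips with 20 to 120 N. Pads are 22 mm wide; open, the fingers measure 114 mm over their backs; the gripper's body (76 mm by 85 mm) begins 54 mm behind the grasp point. The pads swing forward as they close: fully open they stand 13 mm farther back than shut.
Start: joints at [0, 0.314, -0.047, 1.21, 0, 1.571], TCP at [0.6, -0, 0.231] pointing down, gripper open.
Joint ranges: [-2.67, 2.67], [-0.69, 1.73], [-1.03, 1.25], [-2.08, 2.16], [-1.42, 1.45], [-3.14, 3.14]. Speed limits (rad/s): [2.39, 2.39, 3.01, 3.14, 3.14, 3.14].

## Interface

Orientations are given as a unit quaternion [x, y, z, w].
In Python, from cell import manip, imaging gives the robot as it stands.
- The arm moves only by the shell command python3 -m creep 'ROWS' [FORCE]. ROWS is JSON, a list of rows, each a list of 7 numbers: the turn, a rotation vector about the tool's x, y, z in rad, then the shift along the tool's x, y, z in cm, then the opening, from 0 (shut) to 1 (fully open). In form: [[ax, ay, az, dx, dy, dz, hand], ...]. A call has 1 to 5 rows; each row shifts and turns the commanded pose from where the row before left it, along the tool's axes as they then stand; what a row does not reach is not made up. A row lasts 1/8 s, in which the tool goes at most 62.5 mm and 10.7 degrees, less where a joint would pass 70% of its speed; a pose out of reach is approached as far as the arm can. A call is refused whole if a number of a shift passes 6.25 or a number of a turn 0.188, either way. A call with a gripper value outside its range is refused whole. The fingers move at their own pace and stop on an object; FORCE is the grip in N (left out, the last holds). Time passes only in rows, so rows that do not move let the fingers close. It gives the time, the measured TCP pose, the force, the opening and the grip force at its end, in the units of the state.
- manip.get_obs(): the state, without advancing time (a new reading comes with each control period).
- imaging.snapshot(name): name is "scene" or "side" or "wrist"; returns a dict with "img" (420x560x3 uint8, blue, green, red), "fx", "fy", "cx", "cy" (pixels), "rvec" (rotation vector, rad) and "tvec" (3), from world to camera coordinates, as OpenCV has them; the wrist camera has in their place "hand_eye" (4x4, takes a point from camera to tool coordinates, whose origin is the TCP and whose axes are the flange's). Camera axes: x right, y down, z forward; pixel columns grow to the right and rows downward; lengths in m; the calibration is good to about 2 mm. The wrist camera is an equidistant fisheye: a pixel r from the principal point sees the ray r / f radians off the axis. A picture is of the moment at which its call begins: read the wrist's pose just before it. There is no depth.
- manip.finish_job(): hands the job in; it is judged then, once.
The state is a dict: "clock": time; "q": joint angles; "qvel": joint speeds; "joint_torque": joint torques, N m; "tcp_pos": TCP position; "orientation": TCP orientation; "contact_force": force on the tool from outside, world axes, zero at the start; "torque": the same for the moment, N m; "finger_gap": finger opening in m; "gripper_force": force on a finger pad.
Only numpy, scipy, OpenCV 4.12 (cv2) and the standard library are available. Lean on these libraries where they do the work, as an engineer would, in place of code of your own. Each camera call takes 0.05 s, during which the arm holds its last target. There are 200 camera calls.

## Working session

There is one attempt and no reset: what is moved stays moved. The work goes in short steps, Python scripts to look and compute and a shell command to move; the robot and the scene stay as the last step left them, time stands still between calls to the robot, and variables do not carry over. Pictures are saved under pics/ and viewed, at most 10 in all, crops included, and the job is handed in when it is done.

```bash
mkdir -p pics; ls; python3 - <<'E'
from cell import manip, imaging
import cv2,numpy as np
o=manip.get_obs()
print({k:np.round(v,3) for k,v in o.items()})
for n in ["scene","side","wrist"]:
    s=imaging.snapshot(n); cv2.imwrite(f"pics/{n}0.png",s["img"])
    print(n,{k:np.round(v,4).tolist() for k,v in s.items() if k!="img"})
a=cv2.imread("pics/scene0.png");cv2.imwrite("pics/scene0b.png",cv2.resize(a,(800,600)))
E
```

```text
pics
{'clock': np.float64(0.0), 'q': array([ 0.   ,  0.314, -0.048,  1.21 ,  0.   ,  1.571]), 'qvel': array([-0.002, -0.001,  0.001,  0.   , -0.001, -0.001]), 'joint_torque': array([ 2.0000e-03, -5.3959e+01,  3.3975e+01,  1.9000e-02,  0.0000e+00,
        0.0000e+00]), 'tcp_pos': array([0.599, 0.   , 0.23 ]), 'orientation': array([ 0.707,  0.707, -0.001, -0.001]), 'contact_force': array([ 0.755,  0.069, -0.698]), 'torque': array([ 0.029, -0.03 , -0.047]), 'gripper_force': np.float64(0.0), 'finger_gap': np.float64(0.086)}
scene {'fx': 427.3605, 'fy': 427.3605, 'cx': 281.7935, 'cy': 207.6103, 'rvec': [1.1681, 2.1754, -1.0769], 'tvec': [0.1911, -0.2395, 1.6194]}
side {'fx': 383.2935, 'fy': 383.2935, 'cx': 282.8955, 'cy': 208.2012, 'rvec': [2.3977, -0.177, 0.0862], 'tvec': [-0.4859, 0.167, 1.156]}
wrist {'fx': 325.1923, 'fy': 325.1923, 'cx': 284.064, 'cy': 206.2616, 'hand_eye': [[-0.0001, -0.9614, -0.2751, 0.0698], [1.0, 0.0002, -0.001, -0.0002], [0.001, -0.2751, 0.9614, -0.1435], [0.0, 0.0, 0.0, 1.0]]}
```

View pics/scene0b.png

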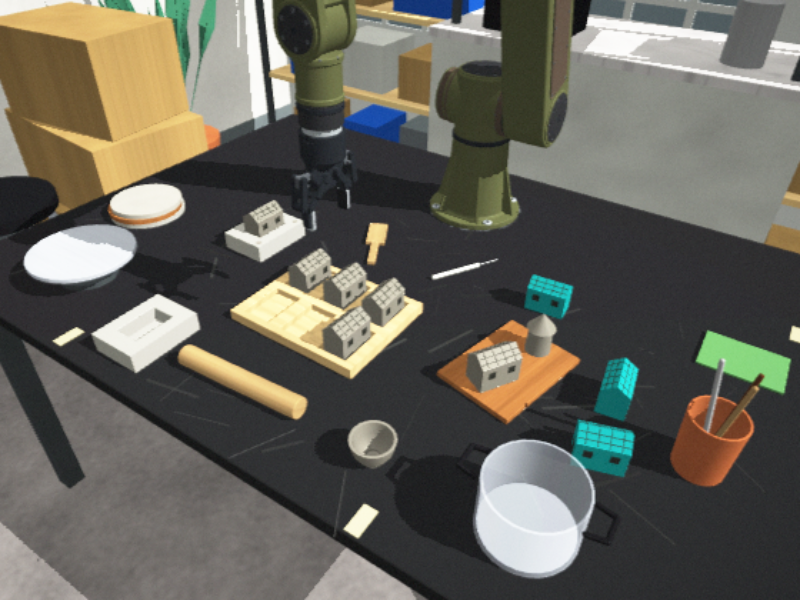

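View pics/side0.png

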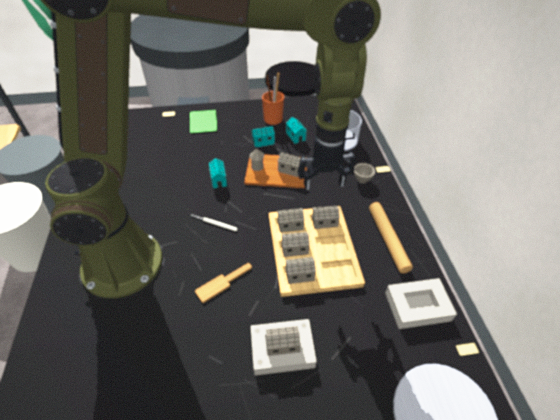

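View pics/wrist0.png

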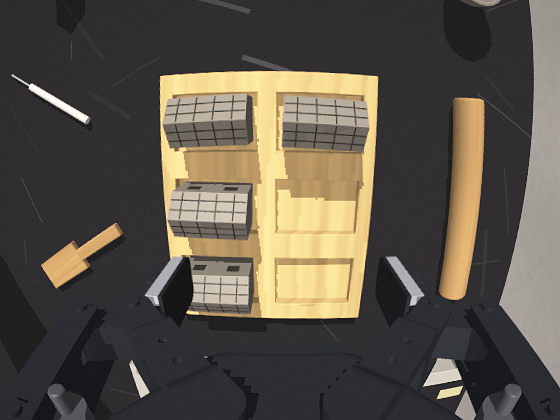

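The views show the tray with four houses. Its two empty pockets are in the right column of the wrist view, at about (316,205) and (312,282). The mould with the cast is at side (283,345), beyond the tray. The board with the spare and the tower is at side (277,168). Next I'll measure all three.

```bash
cat > h.py <<'E'
from cell import manip, imaging
import cv2,numpy as np
from scipy.spatial.transform import Rotation as R
def snap(n,f=None):
    o=manip.get_obs(); s=imaging.snapshot(n); s["o"]=o; s["n"]=n
    if f: cv2.imwrite("pics/"+f,s["img"])
    return s
def rays(s,px):
    px=np.atleast_2d(np.array(px,float)); d=(px-[s["cx"],s["cy"]])/[s["fx"],s["fy"]]
    if s["n"]=="wrist":
        r=np.linalg.norm(d,axis=1,keepdims=True); k=np.where(r>1e-9,np.sin(r)/np.maximum(r,1e-9),1)
        v=np.hstack([d*k,np.cos(r)]); H=np.array(s["hand_eye"]); T=R.from_quat(s["o"]["orientation"]).as_matrix()
        return T@H[:3,3]+s["o"]["tcp_pos"], v@(T@H[:3,:3]).T
    M=cv2.Rodrigues(np.array(s["rvec"],float))[0]; v=np.hstack([d,np.ones((len(d),1))])
    return -M.T@np.array(s["tvec"]).ravel(), v@M
def cast(s,px,z):
    c,v=rays(s,px); return c+v*((z-c[2])/v[:,2])[:,None]
E
python3 - <<'E'
from h import *
w=snap("wrist");sd=snap("side");sc=snap("scene")
hsv=cv2.cvtColor(w["img"],cv2.COLOR_BGR2HSV)
P=[(160,76),(378,76),(358,318),(180,314)]
t=cast(w,P,.022); print("tray",t.round(4)); print(np.linalg.norm(t-np.roll(t,-1,0),axis=1).round(4), t.mean(0))
print("pockets mouth",cast(w,[(316,205),(312,282)],.022).round(3))
print("mould side",cast(sd,[(251,325),(311,321),(316,362),(257,370)],.04).round(3))
print("cast side ridge",cast(sd,[(266,330),(299,327)],.094).round(3))
print("spare side ridge",cast(sd,[(282,152),(306,158)],.082).round(3), cast(sd,[(258,150)],.097).round(3))
k=.7
print("spare scene ridge",cast(sc,[(475*k,356*k),(512*k,343*k)],.082).round(3),"cast",cast(sc,[(250*k,215*k),(277*k,203*k)],.094).round(3))
print("board side",cast(sd,[(248,155),(306,153),(308,187),(246,184)],.012).round(3))
E
```

```text
tray [[ 0.4603  0.1201  0.022 ]
 [ 0.7011  0.1169  0.022 ]
 [ 0.6972 -0.1858  0.022 ]
 [ 0.4579 -0.1826  0.022 ]]
[0.2409 0.3027 0.2393 0.3027] [ 0.57914831 -0.03283733  0.022     ]
pockets mouth [[ 0.635 -0.029  0.022]
 [ 0.633 -0.128  0.022]]
mould side [[ 0.366 -0.271  0.04 ]
 [ 0.522 -0.283  0.04 ]
 [ 0.512 -0.389  0.04 ]
 [ 0.369 -0.386  0.04 ]]
cast side ridge [[ 0.401 -0.315  0.094]
 [ 0.481 -0.319  0.094]]
spare side ridge [[0.542 0.355 0.082]
 [0.622 0.31  0.082]] [[0.455 0.359 0.097]]
spare scene ridge [[0.609 0.31  0.082]
 [0.543 0.347 0.082]] cast [[ 0.488 -0.321  0.094]
 [ 0.412 -0.31   0.094]]
board side [[0.422 0.439 0.012]
 [0.647 0.42  0.012]
 [0.618 0.233 0.012]
 [0.4   0.279 0.012]]
```

```bash
python3 -m creep '[[0,0,-0.184,-3,-1,0,1],[0,0,-0.184,-3,-1,0,1],[0,0,-0.184,-3,-1,0,1],[0,0,-0.184,-3,-1,0,1],[0,0,-0.184,-3,-1,0,1]]'; python3 -m creep '[[0,0,-0.184,0,0,0,1],[0,0,-0.184,0,0,0,1],[0,0,-0.184,0,0,0,1],[0,0,0,0,0,0,1]]'; python3 - <<'E'
from h import *
o=manip.get_obs(); print(o["clock"],o["q"].round(3),o["tcp_pos"].round(4),R.from_quat(o["orientation"]).as_matrix().round(3))
T=R.from_quat(o["orientation"]).as_matrix(); print((T.T@(np.array([.445,-.317,.23])-o["tcp_pos"])*100).round(2))
E
```

```text
clock: 0.92
tcp_pos: [0.607, -0.1537, 0.2315]
orientation: [0.317, 0.948, 0.0, 0.0]
contact_force: [0.5, 0.4, -0.1]
finger_gap: 0.0853
gripper_force: 0.0
clock: 1.42
tcp_pos: [0.607, -0.1527, 0.2312]
orientation: [0.05, 0.999, 0.0, -0.0]
contact_force: [1.0, -1.1, 0.4]
finger_gap: 0.0852
gripper_force: 0.0
1.425 [-0.246  0.363  0.022  1.23  -0.    -0.146] [ 0.607  -0.1527  0.2312] [[-0.995  0.101 -0.   ]
 [ 0.101  0.995  0.   ]
 [ 0.     0.    -1.   ]]
[ 14.46 -17.98   0.12]
```

```bash
python3 -m creep '[[0,0,0,3.6,-4.5,0,1],[0,0,0,3.6,-4.5,0,1],[0,0,0,3.6,-4.5,0,1],[0,0,0,3.7,-4.5,0,1],[0,0,0,0,0,0,1]]'; python3 - <<'E'
from h import *
w=snap("wrist","w1.png"); print(w["o"]["tcp_pos"].round(4))
E
```

```text
clock: 2.05
tcp_pos: [0.4424, -0.3198, 0.2316]
orientation: [0.054, 0.999, -0.0, -0.0]
contact_force: [0.5, 1.2, 0.3]
finger_gap: 0.0854
gripper_force: 0.0
[ 0.4424 -0.3198  0.2316]
```

View pics/w1.png

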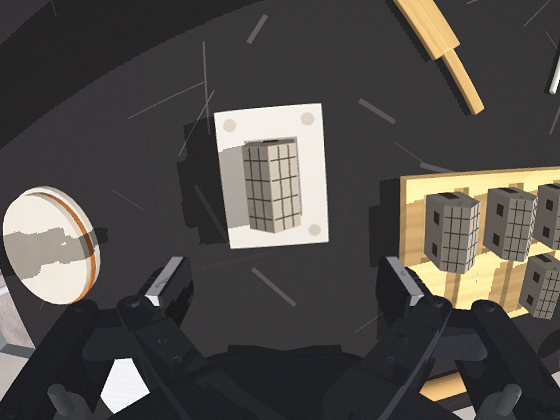

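```bash
python3 - <<'E'
from h import *
w=snap("wrist","w2.png"); im=w["img"]
m=((im.min(2)>95)*255).astype(np.uint8); m[:90]=0;m[262:]=0;m[:,:195]=0;m[:,345:]=0
c=max(cv2.findContours(m,0,1)[0],key=cv2.contourArea); q=cv2.approxPolyDP(cv2.convexHull(c),6,True)[:,0]; print(q.tolist())
t=cast(w,q,.04); print(t.round(4)); print(np.linalg.norm(t-np.roll(t,-1,0),axis=1).round(4))
if len(t)==4: print("centre",t.mean(0))
cv2.imwrite("pics/w2c.png",cv2.resize(im[95:255,205:340],None,fx=3.7,fy=3.7,interpolation=cv2.INTER_CUBIC))
E
```

```text
[[319, 102], [327, 239], [230, 247], [213, 111]]
[[ 0.3634 -0.2743  0.04  ]
 [ 0.5121 -0.2777  0.04  ]
 [ 0.5105 -0.3869  0.04  ]
 [ 0.3601 -0.3834  0.04  ]]
[0.1487 0.1092 0.1505 0.1091]
centre [ 0.43653658 -0.33059514  0.04      ]
```

View pics/w2c.png

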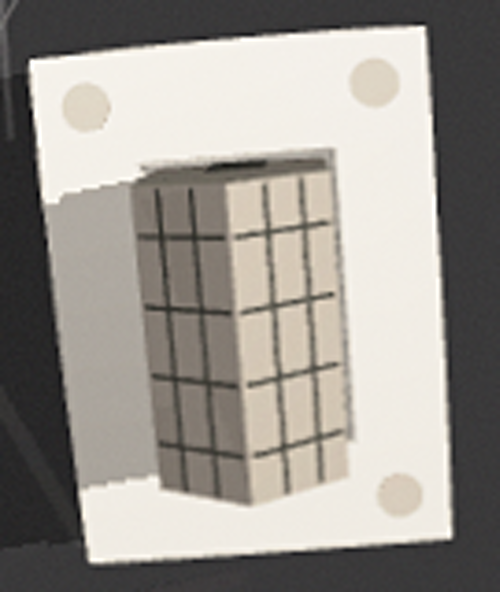

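```bash
python3 - <<'E'
from h import *
w=snap("wrist"); o=w["o"]
f=lambda L:[(205+x/3.7,95+y/3.7) for x,y in L]
r=cast(w,f([(227,180),(251,505)]),.094); e=cast(w,f([(135,180),(160,488),(349,475),(330,170)]),.076)
print(r.round(4),e.round(4),r.mean(0).round(4),e.mean(0).round(4))
for a in (r[1]-r[0],e[1]-e[0],e[2]-e[3]): print(np.degrees(np.arctan2(a[1],a[0])).round(2),np.linalg.norm(a).round(4))
print(np.linalg.norm(e[0]-e[3]).round(4))
T=R.from_quat(o["orientation"]).as_matrix(); yt=np.degrees(np.arctan2(T[1,0],T[0,0])); print("toolx yaw",yt,"tilt",T[:,2].round(4))
print("target delta tool", (T.T@(np.array([.437,-.3305,.046])-o["tcp_pos"])*100).round(2),o["tcp_pos"].round(4))
E
```

```text
[[ 0.3976 -0.3282  0.094 ]
 [ 0.478  -0.3315  0.094 ]] [[ 0.3964 -0.3522  0.076 ]
 [ 0.4775 -0.3563  0.076 ]
 [ 0.4789 -0.3063  0.076 ]
 [ 0.3992 -0.3037  0.076 ]] [ 0.4378 -0.3298  0.094 ] [ 0.438  -0.3296  0.076 ]
-2.36 0.0805
-2.92 0.0812
-1.88 0.0797
0.0486
toolx yaw 174.12272999076762 tilt [ 7.e-04  2.e-04 -1.e+00]
target delta tool [ 0.67 -1.36 18.55] [ 0.4449 -0.3177  0.2315]
```

```bash
python3 -m creep '[[0,0,-0.07,0,0,0,1],[0,0,0,0,0,0,1]]'; cat >> h.py <<'E'
def delta(p):
    L=[]
    for i in range(6):
        o=manip.get_obs(); L.append(np.r_[o["tcp_pos"],R.from_quat(o["orientation"]).as_rotvec()]); snap("wrist")
    L=np.array(L); print("std mm",(L[:,:3].std(0)*1000).round(2)); m=L.mean(0)
    T=R.from_rotvec(L[-1,3:]).as_matrix(); yaw=np.degrees(np.arctan2(T[1,0],T[0,0])); print("t",o["clock"],"tcp",m[:3].round(4),"yaw",yaw.round(2),"z",T[:,2].round(4))
    print("delta cm",(T.T@(np.array(p)-m[:3])*100).round(2))
E
python3 - <<'E'
from h import *
delta([.4378,-.3298,.046])
E
```

```text
clock: 2.45
tcp_pos: [0.4461, -0.3164, 0.2312]
orientation: [0.014, 1.0, 0.0, 0.0]
contact_force: [-0.7, -0.5, 0.8]
finger_gap: 0.0855
gripper_force: 0.0
std mm [0.25 0.24 0.02]
t 2.7 tcp [ 0.4457 -0.3167  0.2312] yaw 178.35 z [-0.e+00  1.e-04 -1.e+00]
delta cm [ 0.76 -1.33 18.52]
```

```bash
python3 -m creep '[[0,0,0,0.8,-1.3,2,1],[0,0,0,0,0,2,1],[0,0,0,0,0,2,1],[0,0,0,0,0,0,1],[0,0,0,0,0,0,1]]'; python3 - <<'E'
from h import *
delta([.4378,-.3298,.046])
w=snap("wrist","w3.png"); im=w["img"]
m=((im.min(2)>95)*255).astype(np.uint8); m[:,:195]=0;m[:,375:]=0; m[300:]=0
c=max(cv2.findContours(m,0,1)[0],key=cv2.contourArea); q=cv2.approxPolyDP(cv2.convexHull(c),8,True)[:,0]; print(q.tolist())
t=cast(w,q,.04); print(t.round(4)); print(np.linalg.norm(t-np.roll(t,-1,0),axis=1).round(4),t.mean(0).round(4))
cv2.imwrite("pics/w3c.png",cv2.resize(im[60:300,170:400],None,fx=2.5,fy=2.5,interpolation=cv2.INTER_CUBIC))
E
```

```text
clock: 3.38
tcp_pos: [0.437, -0.3304, 0.172]
orientation: [0.014, 1.0, -0.0, 0.0]
contact_force: [0.5, -1.0, 0.6]
finger_gap: 0.085
gripper_force: 0.0
std mm [0.09 0.07 0.13]
t 3.625 tcp [ 0.4371 -0.3306  0.1722] yaw 178.35 z [ 1.e-03 -8.e-04 -1.e+00]
delta cm [-0.05  0.09 12.62]
[[348, 111], [341, 272], [226, 272], [218, 111]]
[[ 0.3634 -0.2743  0.04  ]
 [ 0.5126 -0.2781  0.04  ]
 [ 0.5095 -0.3883  0.04  ]
 [ 0.3601 -0.3842  0.04  ]]
[0.1493 0.1103 0.1494 0.1099] [ 0.4364 -0.3312  0.04  ]
```

View pics/w3c.png

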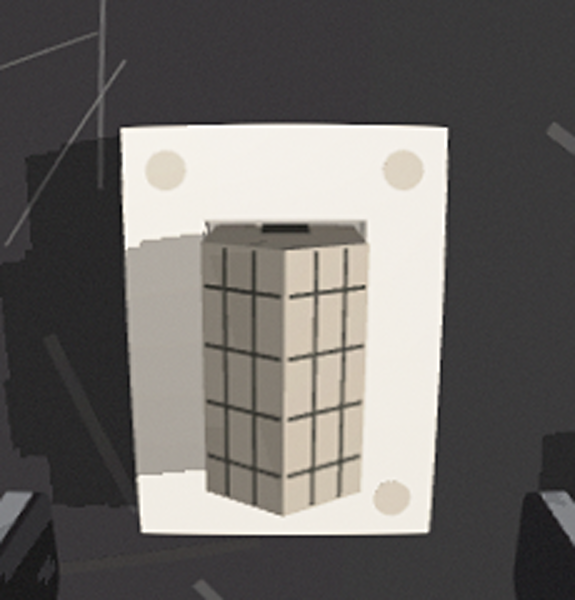

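The mould centre measures (0.436, -0.331) and its sides come out at 149 × 110 mm, as given. The ridge lies at column 284 in the full picture, which is the principal column, so the tool is centred and parallel. I'll descend in place.

```bash
python3 -m creep '[[0,0,0,0,0,4,1],[0,0,0,0,0,4,1],[0,0,0,0,0,2.5,1],[0,0,0,0,0,1.9,1],[0,0,0,0,0,0,1]]' 30; python3 -m creep '[[0,0,0,0,0,0,0.75],[0,0,0,0,0,0,0.65],[0,0,0,0,0,0,0.6],[0,0,0,0,0,0,0.57],[0,0,0,0,0,0,0.54]]' 30; python3 -m creep '[[0,0,0,0,0,0,0.5],[0,0,0,0,0,0,0.45],[0,0,0,0,0,0,0.4],[0,0,0,0,0,0,0.4]]' 30
```

```text
clock: 4.35
tcp_pos: [0.4355, -0.3294, 0.046]
orientation: [0.014, 1.0, 0.001, -0.001]
contact_force: [-0.2, -0.3, 0.5]
finger_gap: 0.0853
gripper_force: 0.0
clock: 4.97
tcp_pos: [0.4372, -0.3308, 0.0482]
orientation: [0.014, 1.0, -0.001, 0.001]
contact_force: [-1.1, 0.9, 6.0]
finger_gap: 0.0494
gripper_force: 32.5
clock: 5.48
tcp_pos: [0.4372, -0.3308, 0.0483]
orientation: [0.014, 1.0, -0.001, 0.001]
contact_force: [-1.6, 0.4, 5.6]
finger_gap: 0.0498
gripper_force: 32.5
```

```bash
python3 -m creep '[[0,0,0,0,0,-0.5,0.4],[0,0,0,0,0,-1,0.4],[0,0,0,0,0,-1.5,0.4],[0,0,0,0,0,-3,0.4],[0,0,0,0,0,-4,0.4]]' 30; python3 -m creep '[[0,0,0,0,0,-2,0.4],[0,0,0,0,0,0,0.4]]'; python3 - <<'E'
from h import *
delta([.6366,-.0335,.17])
s=snap("side"); im=s["img"]; m=((im.min(2)>130)*255).astype(np.uint8)
w=snap("wrist"); cv2.imwrite("pics/w4.png",np.hstack([cv2.resize(w["img"],(400,300)),cv2.resize(s["img"][200:420,180:473],(400,300))]))
E
```

```text
clock: 6.1
tcp_pos: [0.436, -0.3297, 0.1483]
orientation: [0.014, 1.0, 0.0, -0.001]
contact_force: [0.7, -1.3, -3.3]
finger_gap: 0.0495
gripper_force: 31.8
clock: 6.35
tcp_pos: [0.4379, -0.3312, 0.1698]
orientation: [0.014, 1.0, -0.001, 0.002]
contact_force: [0.7, -1.1, -3.3]
finger_gap: 0.0497
gripper_force: 32.0
std mm [0.76 0.57 1.36]
t 6.6 tcp [ 0.4365 -0.3301  0.1673] yaw 178.35 z [-0.0019  0.0014 -1.    ]
delta cm [-19.15  30.23  -0.27]
```

View pics/w4.png

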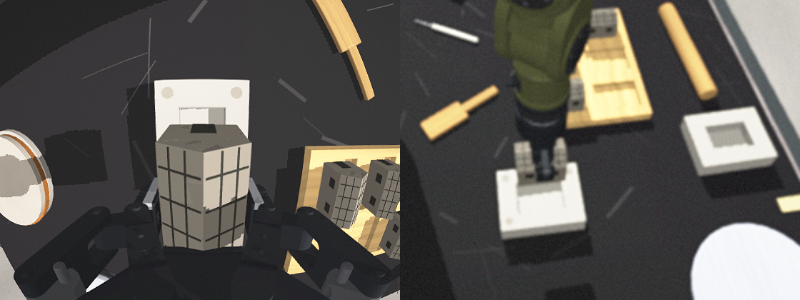

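```bash
python3 -m creep '[[0,0,0,-1.2,1.9,0,0.4],[0,0,0,-2.4,3.8,0,0.4],[0,0,0,-2.4,3.8,0,0.4],[0,0,0,-2.4,3.8,0,0.4],[0,0,0,-2.4,3.8,0,0.4]]'; python3 -m creep '[[0,0,0,-2.4,3.8,0,0.4],[0,0,0,-2.4,3.8,0,0.4],[0,0,-0.017,-2.4,3.8,0,0.4],[0,0,0,-1.2,1.7,0,0.4],[0,0,0,0,0,0,0.4]]'; python3 - <<'E'
from h import *
delta([.6366,-.0335,.034])
w=snap("wrist","w5.png");o=w["o"]
p=cast(w,[(282.8,199)],o["tcp_pos"][2]+.0458); print("ridge end",p.round(4),"tcp",o["tcp_pos"].round(4))
E
```

```text
clock: 7.38
tcp_pos: [0.55, -0.1611, 0.1669]
orientation: [0.014, 1.0, 0.0, -0.0]
contact_force: [0.0, -0.6, -2.6]
finger_gap: 0.0493
gripper_force: 32.0
clock: 8.0
tcp_pos: [0.6373, -0.0327, 0.1666]
orientation: [0.005, 1.0, -0.0, -0.0]
contact_force: [-0.5, -0.3, -2.5]
finger_gap: 0.0498
gripper_force: 32.1
std mm [0.37 0.76 0.25]
t 8.25 tcp [ 0.6365 -0.0342  0.1669] yaw 179.23 z [-4.e-04 -3.e-04 -1.e+00]
delta cm [-0.02  0.07 13.29]
ridge end [[ 0.592  -0.0345  0.2132]] tcp [ 0.6365 -0.0348  0.1674]
```

View pics/w5.png

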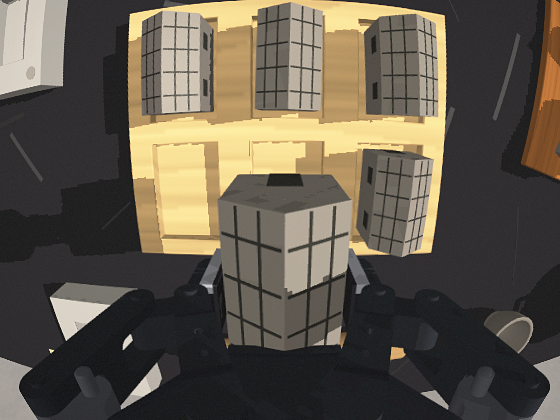

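```bash
python3 - <<'E'
from h import *
w=snap("wrist")
print(cast(w,[(252,141),(323,141),(155,143),(215,141)],.022).round(4))
print(cast(w,[(284,213),(284,350)],w["o"]["tcp_pos"][2]+.0458).round(4))
t=cast(w,[(129,14),(445,14),(433,251),(143,252)],.022);print(t.round(4),t.mean(0).round(4))
E
python3 -m creep '[[0,0,0,0,0,3,0.4],[0,0,0,0,0,4,0.4],[0,0,0,0,0,3.5,0.4],[0,0,0,0,0,1.5,0.4],[0,0,0,0,0,0,0.4]]'; python3 - <<'E'
from h import *
delta([.6366,-.0335,.0322])
E
```

```text
[[ 0.5883 -0.0625  0.022 ]
 [ 0.589   0.0006  0.022 ]
 [ 0.5859 -0.1545  0.022 ]
 [ 0.5871 -0.096   0.022 ]]
[[ 0.5966 -0.0341  0.2133]
 [ 0.6522 -0.0348  0.2133]]
[[ 0.4562 -0.1803  0.022 ]
 [ 0.459   0.1223  0.022 ]
 [ 0.6996  0.1203  0.022 ]
 [ 0.6964 -0.182   0.022 ]] [ 0.5778 -0.0299  0.022 ]
clock: 9.02
tcp_pos: [0.6362, -0.0339, 0.0467]
orientation: [0.006, 1.0, 0.0, -0.001]
contact_force: [0.6, 0.0, -2.1]
finger_gap: 0.0493
gripper_force: 32.0
std mm [0.79 0.03 0.88]
t 9.275 tcp [ 0.6378 -0.0338  0.0484] yaw 179.32 z [ 2.8e-03 -1.0e-04 -1.0e+00]
delta cm [0.13 0.03 1.62]
```

```bash
python3 -m creep '[[0,0,0,0.1,0.2,0.4,0.4],[0,0,0,0,0,0.5,0.4],[0,0,0,0,0,0.3,0.4],[0,0,0,0,0,0,0.4],[0,0,0,0,0,0,0.4]]'; python3 -m creep '[[0,0,0,0,0,0.15,0.4],[0,0,0,0,0,0.1,0.4],[0,0,0,0,0,0,0.4],[0,0,0,0,0,0,0.4]]'
```

```text
clock: 9.95
tcp_pos: [0.636, -0.0317, 0.0353]
orientation: [0.006, 1.0, -0.0, -0.0]
contact_force: [-0.8, 0.0, -2.0]
finger_gap: 0.0494
gripper_force: 32.1
clock: 10.45
tcp_pos: [0.636, -0.0317, 0.0328]
orientation: [0.006, 1.0, -0.0, -0.0]
contact_force: [-1.2, -0.4, -2.1]
finger_gap: 0.049
gripper_force: 32.1
```

```bash
python3 -m creep '[[0,0,0,0,0,0.05,0.4],[0,0,0,0,0,0.05,0.4],[0,0,0,0,0,0,0.4]]'; python3 -m creep '[[0,0,0,0,0,0.05,0.4],[0,0,0,0,0,0,0.4]]';
```

```text
clock: 10.82
tcp_pos: [0.6361, -0.0317, 0.0323]
orientation: [0.006, 1.0, -0.0, 0.0]
contact_force: [-2.5, 0.4, 3.8]
finger_gap: 0.0496
gripper_force: 32.8
clock: 11.08
tcp_pos: [0.636, -0.0317, 0.0323]
orientation: [0.006, 1.0, -0.0, 0.0]
contact_force: [-2.8, 0.4, 7.8]
finger_gap: 0.0496
gripper_force: 33.3
```

```bash
python3 -m creep '[[0,0,0,0,0,0,0.6],[0,0,0,0,0,0,0.65],[0,0,0,0,0,0,0.7],[0,0,0,0,0,0,0.78],[0,0,0,0,0,0,0.78]]' 20; python3 -m creep '[[0,0,0,0,0,-1,0.78],[0,0,0,0,0,-4,0.78],[0,0,0,0,0,-6,0.78],[0,0,0,0,0,-6,1],[0,0,0,0,0,-3,1]]';python3 - <<'E'
from h import *
snap("wrist","w6.png")
delta([.578,.333,.232])
E
```

```text
clock: 11.7
tcp_pos: [0.636, -0.0317, 0.0312]
orientation: [0.006, 1.0, 0.0, -0.0]
contact_force: [0.3, 0.1, 0.1]
finger_gap: 0.0665
gripper_force: 0.0
clock: 12.32
tcp_pos: [0.6375, -0.0317, 0.2364]
orientation: [0.006, 1.0, -0.0, 0.003]
contact_force: [-0.1, 0.3, -0.7]
finger_gap: 0.0853
gripper_force: 0.0
std mm [1.37 0.06 3.37]
t 12.625 tcp [ 0.637  -0.0317  0.234 ] yaw 179.32 z [-2.e-03  1.e-04 -1.e+00]
delta cm [ 6.33 36.4   0.22]
```

View pics/w6.png

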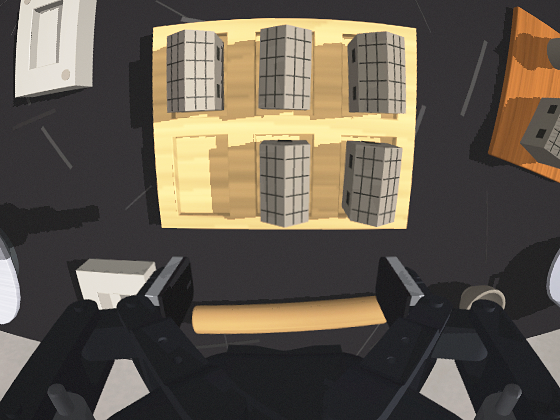

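The cast now stands in pocket 4 at (284,182), parallel to its neighbours, and only pocket 3 at (203,175) is empty. Next is the spare.

```bash
python3 -m creep '[[0,0,0,0.5,3,0,1],[0,0,0,1,5.6,0,1],[0,0,0,1,5.6,0,1],[0,0,0,1,5.6,0,1],[0,0,0,1,5.6,0,1]]'; python3 -m creep '[[0,0,0,1,5.6,0,1],[0,0,0.165,0.8,5.4,0,1],[0,0,0.165,0,0,0,1],[0,0,0.165,0,0,0,1],[0,0,0,0,0,0,1]]';python3 - <<'E'
from h import *
delta([.578,.333,.232])
w=snap("wrist","w7.png"); im=w["img"]
cv2.imwrite("pics/w7c.png",cv2.resize(im[60:300,150:400],None,fx=2.5,fy=2.5,interpolation=cv2.INTER_CUBIC))
E
```

```text
clock: 13.3
tcp_pos: [0.5928, 0.2243, 0.2298]
orientation: [0.006, 1.0, -0.0, -0.001]
contact_force: [0.4, -0.4, -1.4]
finger_gap: 0.0855
gripper_force: 0.0
clock: 13.92
tcp_pos: [0.5765, 0.3329, 0.2297]
orientation: [0.25, 0.968, -0.001, -0.001]
contact_force: [-0.2, -0.3, -0.3]
finger_gap: 0.0852
gripper_force: 0.0
std mm [0.26 0.09 0.46]
t 14.175 tcp [0.577  0.3327 0.2304] yaw 151.02 z [-4.e-04 -2.e-04 -1.e+00]
delta cm [-0.08  0.07 -0.16]
```

View pics/w7c.png

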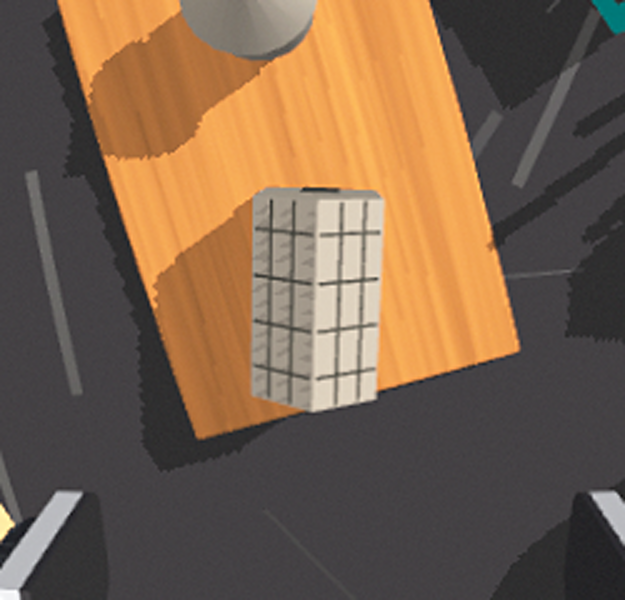

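The spare's ridge runs from (317,197) to (312,411) in the crop. Its eaves are at (254,192)–(250,395) and (383,199)–(376,399). The tower is well clear, at (248,20).

```bash
python3 - <<'E'
from h import *
w=snap("wrist"); f=lambda L:[(150+x/2.5,60+y/2.5) for x,y in L]
r=cast(w,f([(317,197),(312,411)]),.082); e=cast(w,f([(254,192),(250,395),(376,399),(383,199)]),.064)
print(r.mean(0).round(4),e.mean(0).round(4))
for a in (r[1]-r[0],e[1]-e[0],e[2]-e[3]): print(np.degrees(np.arctan2(a[1],a[0])).round(2),np.linalg.norm(a).round(4))
print(np.linalg.norm(e[0]-e[3]).round(4),np.linalg.norm(e[1]-e[2]).round(4))
c=(r.mean(0)+e.mean(0))/2; delta([c[0],c[1],.0362])
E
```

```text
[0.5657 0.3303 0.082 ] [0.5661 0.3301 0.064 ]
-30.65 0.0809
-31.41 0.0812
-30.29 0.08
0.0493 0.0508
std mm [0.02 0.05 0.01]
t 14.575 tcp [0.5774 0.333  0.2314] yaw 150.97 z [ 1.e-04  1.e-04 -1.e+00]
delta cm [ 0.87 -0.8  19.52]
```

```bash
python3 -m creep '[[0,0,0.03,0.9,-0.8,1,1],[0,0,0,0,0,3,1],[0,0,0,0,0,3,1],[0,0,0,0,0,0,1],[0,0,0,0,0,0,1]]'; python3 - <<'E'
from h import *
delta([.5659,.3302,.0362])
w=snap("wrist","w8.png"); im=w["img"]; hsv=cv2.cvtColor(im,cv2.COLOR_BGR2HSV)
m=((hsv[...,1]<60)&(hsv[...,2]>95)).astype(np.uint8)*255; m[:100]=0; m[310:]=0; m[:,:200]=0; m[:,370:]=0
m=cv2.morphologyEx(m,cv2.MORPH_CLOSE,np.ones((5,5)))
c=max(cv2.findContours(m,0,1)[0],key=cv2.contourArea); print(cv2.boundingRect(c),cv2.approxPolyDP(cv2.convexHull(c),4,True)[:,0].tolist())
for y in range(150,260,15):
    x=np.where(m[y]>0)[0]; 
    if len(x): p=cast(w,[(x[0],y),(x[-1],y)],.064); T=R.from_quat(w["o"]["orientation"]).as_matrix(); print(y,x[0],x[-1],((p-w["o"]["tcp_pos"])@T*1000).round(1)[:,:2].tolist())
E
```

```text
clock: 15.25
tcp_pos: [0.566, 0.3307, 0.1624]
orientation: [0.265, 0.964, 0.0, 0.0]
contact_force: [0.2, -0.5, -0.0]
finger_gap: 0.0853
gripper_force: 0.0
std mm [0.17 0.1  0.23]
t 15.5 tcp [0.5663 0.3309 0.1628] yaw 149.24 z [ 0.0016  0.001  -1.    ]
delta cm [ 1.000e-02 -1.000e-01  1.266e+01]
(250, 150, 67, 116) [[310, 150], [316, 158], [314, 255], [283, 265], [254, 255], [250, 157], [257, 150]]
150 257 310 [[44.7, -20.4], [44.6, 19.1]]
165 251 315 [[33.3, -25.1], [33.3, 23.1]]
180 251 315 [[21.8, -25.3], [21.8, 23.3]]
195 251 315 [[10.0, -25.6], [10.0, 23.6]]
210 252 314 [[-2.0, -25.2], [-2.0, 23.1]]
225 252 314 [[-14.3, -25.5], [-14.3, 23.4]]
240 253 313 [[-27.1, -25.1], [-27.1, 23.0]]
255 254 314 [[-40.3, -24.8], [-40.4, 24.2]]
```

```bash
python3 -m creep '[[0,0,0,0,-0.1,4,1],[0,0,0,0,0,4,1],[0,0,0,0,0,2.8,1],[0,0,0,0,0,1.8,1],[0,0,0,0,0,0,1]]' 30; python3 -m creep '[[0,0,0,0,0,0,0.75],[0,0,0,0,0,0,0.65],[0,0,0,0,0,0,0.6],[0,0,0,0,0,0,0.57],[0,0,0,0,0,0,0.54]]' 30; python3 -m creep '[[0,0,0,0,0,0,0.5],[0,0,0,0,0,0,0.45],[0,0,0,0,0,0,0.4],[0,0,0,0,0,0,0.4]]' 30
```

```text
clock: 16.23
tcp_pos: [0.5642, 0.3291, 0.0342]
orientation: [0.265, 0.964, -0.001, -0.001]
contact_force: [-0.2, 0.7, 0.1]
finger_gap: 0.0851
gripper_force: 0.0
clock: 16.85
tcp_pos: [0.5657, 0.33, 0.0364]
orientation: [0.265, 0.964, 0.001, 0.001]
contact_force: [-0.9, -1.0, 6.8]
finger_gap: 0.0495
gripper_force: 32.6
clock: 17.35
tcp_pos: [0.5657, 0.33, 0.0364]
orientation: [0.265, 0.964, 0.001, 0.001]
contact_force: [-0.9, 0.3, 5.9]
finger_gap: 0.0497
gripper_force: 32.6
```

```bash
python3 -m creep '[[0,0,0,0,0,-0.5,0.4],[0,0,0,0,0,-1.5,0.4],[0,0,0,0,0,-3,0.4],[0,0,0,0,0,-4,0.4],[0,0,0,0,0,-4,0.4]]' 30; python3 -m creep '[[0,0,-0.175,0,0,-1,0.4],[0,0,-0.175,0,0,0,0.4],[0,0,-0.175,0,0,0,0.4],[0,0,0,0,0,0,0.4],[0,0,0,0,0,0,0.4]]'; python3 - <<'E'
from h import *
delta([.6349,-.1272,.17])
E
```

```text
clock: 17.98
tcp_pos: [0.5647, 0.3293, 0.1669]
orientation: [0.265, 0.964, -0.0, -0.0]
contact_force: [0.8, -0.0, -2.9]
finger_gap: 0.0497
gripper_force: 32.0
clock: 18.6
tcp_pos: [0.5649, 0.3295, 0.1755]
orientation: [0.007, 1.0, -0.0, -0.0]
contact_force: [-0.2, 0.3, -3.1]
finger_gap: 0.0496
gripper_force: 32.0
std mm [0.02 0.01 0.08]
t 18.85 tcp [0.565  0.3295 0.1754] yaw 179.28 z [-1.e-04 -1.e-04 -1.e+00]
delta cm [ -7.57 -45.58   0.54]
```

```bash
python3 -m creep '[[0,0,0,-0.3,-2.1,0,0.4],[0,0,0,-0.76,-4.6,0,0.4],[0,0,0,-0.76,-4.6,0,0.4],[0,0,0,-0.76,-4.6,0,0.4],[0,0,0,-0.76,-4.6,0,0.4]]'; python3 -m creep '[[0,0,0,-0.76,-4.6,0,0.4],[0,0,0,-0.76,-4.6,0,0.4],[0,0,0,-0.76,-4.6,0,0.4],[0,0,0,-0.76,-4.6,0,0.4],[0,0,0,-0.76,-4.6,0,0.4]]'; python3 -m creep '[[0,0,0,-0.4,-2.1,0,0.4],[0,0,0,0,0,0,0.4],[0,0,0,0,0,0,0.4]]'; python3 - <<'E'
from h import *
delta([.6349,-.1272,.0324])
w=snap("wrist"); im=w["img"]; hsv=cv2.cvtColor(im,cv2.COLOR_BGR2HSV)
m=cv2.inRange(hsv,(15,60,90),(35,255,255)); n,l,st,_=cv2.connectedComponentsWithStats(m); print(st[1:][st[1:,4]>300].tolist())
k=1+st[1:,4].argmax(); ys,xs=np.where(l==k)
for a in (xs+ys,xs-ys): 
    for i in (a.argmin(),a.argmax()): print((xs[i],ys[i]),cast(w,[(xs[i],ys[i])],.022).round(4))
E
```

```text
clock: 19.52
tcp_pos: [0.5959, 0.1216, 0.1754]
orientation: [0.006, 1.0, -0.0, 0.0]
contact_force: [0.3, 0.5, -2.3]
finger_gap: 0.0498
gripper_force: 32.2
clock: 20.15
tcp_pos: [0.6308, -0.1088, 0.1755]
orientation: [0.006, 1.0, -0.0, -0.0]
contact_force: [0.8, -0.4, -2.2]
finger_gap: 0.0494
gripper_force: 32.2
clock: 20.52
tcp_pos: [0.6347, -0.1267, 0.1752]
orientation: [0.006, 1.0, 0.0, -0.0]
contact_force: [0.4, 1.1, -4.5]
finger_gap: 0.0492
gripper_force: 32.3
std mm [0.15 0.21 0.08]
t 20.775 tcp [ 0.6349 -0.1262  0.1753] yaw 179.41 z [ 1.e-04  1.e-04 -1.e+00]
delta cm [-0.   -0.1  14.29]
[[223, 2, 290, 250, 28906]]
(np.int64(224), np.int64(4)) [[ 0.4558 -0.1797  0.022 ]]
(np.int64(477), np.int64(247)) [[0.6999 0.0913 0.022 ]]
(np.int64(225), np.int64(189)) [[ 0.6321 -0.1823  0.022 ]]
(np.int64(512), np.int64(35)) [[0.4602 0.1214 0.022 ]]
```

```bash
python3 -m creep '[[0,0,0,0,-0.1,3,0.4],[0,0,0,0,0,4,0.4],[0,0,0,0,0,3.5,0.4],[0,0,0,0,0,2,0.4],[0,0,0,0,0,0.5,0.4]]'; python3 -m creep '[[0,0,0,0,0,0.5,0.4],[0,0,0,0,0,0.3,0.4],[0,0,0,0,0,0,0.4],[0,0,0,0,0,0,0.4],[0,0,0,0,0,0,0.4]]'; python3 - <<'E'
from h import *
delta([.6349,-.1272,.0324])
E
```

```text
clock: 21.5
tcp_pos: [0.6338, -0.1277, 0.0437]
orientation: [0.006, 1.0, 0.0, -0.001]
contact_force: [0.7, -1.2, -1.9]
finger_gap: 0.0499
gripper_force: 32.2
clock: 22.12
tcp_pos: [0.6353, -0.1283, 0.0377]
orientation: [0.006, 1.0, -0.0, 0.0]
contact_force: [0.7, 0.8, -3.0]
finger_gap: 0.0495
gripper_force: 32.2
std mm [0.08 0.02 0.13]
t 22.375 tcp [ 0.6351 -0.1283  0.0375] yaw 179.32 z [ 1.e-04 -0.e+00 -1.e+00]
delta cm [0.02 0.11 0.51]
```

```bash
python3 -m creep '[[0,0,0,0,0.1,0.2,0.4],[0,0,0,0,0,0.15,0.4],[0,0,0,0,0,0.1,0.4],[0,0,0,0,0,0,0.4],[0,0,0,0,0,0,0.4]]'; python3 -m creep '[[0,0,0,0,0,0.05,0.4],[0,0,0,0,0,0.05,0.4],[0,0,0,0,0,0,0.4]]'
```

```text
clock: 23.05
tcp_pos: [0.635, -0.1273, 0.0328]
orientation: [0.006, 1.0, 0.0, -0.0]
contact_force: [0.0, 0.7, -3.1]
finger_gap: 0.0492
gripper_force: 32.3
clock: 23.42
tcp_pos: [0.6352, -0.1273, 0.0324]
orientation: [0.006, 1.0, -0.0, 0.0]
contact_force: [-2.1, 0.1, 3.9]
finger_gap: 0.0493
gripper_force: 33.1
```

Contact is at the expected height, 0.0324 m. I'll press 0.5 mm more, release and lift.

```bash
python3 -m creep '[[0,0,0,0,0,0.05,0.4],[0,0,0,0,0,0,0.4]]'; python3 -m creep '[[0,0,0,0,0,0,0.6],[0,0,0,0,0,0,0.65],[0,0,0,0,0,0,0.7],[0,0,0,0,0,0,0.78],[0,0,0,0,0,0,0.78]]' 20; python3 -m creep '[[0,0,0,0,0,-1,0.78],[0,0,0,0,0,-4,0.78],[0,0,0,0,0,-6,0.78],[0,0,0,0,0,-6,1],[0,0,0,0,0,-3,1]]'; python3 -m creep '[[0,0,0,0,0,0,1],[0,0,0,0,0,0,1],[0,0,0,0,0,0,1],[0,0,0,0,0,0,1]]';python3 - <<'E'
from h import *
w=snap("wrist","w9.png"); print(w["o"]["tcp_pos"].round(4)); im=w["img"]; hsv=cv2.cvtColor(im,cv2.COLOR_BGR2HSV)
m=((hsv[...,1]<50)&(hsv[...,2]>100)&(hsv[...,2]<235)).astype(np.uint8)*255; m=cv2.morphologyEx(m,cv2.MORPH_CLOSE,np.ones((5,5)))
m=cv2.morphologyEx(m,cv2.MORPH_OPEN,np.ones((7,7)))
for c in cv2.findContours(m,0,1)[0]:
    if cv2.contourArea(c)>1200:
        (x,y),s,a=cv2.minAreaRect(c); print(np.round((x,y,*s,a),1),cast(w,[(x,y)],.066).round(3))
s=snap("side"); sd=cv2.imread("pics/side0.png")
def q(im): 
    m=((im.min(2)>150)*255).astype(np.uint8); m[:310]=0; m[:,:240]=0; m[385:]=0; m[:,330:]=0
    c=max(cv2.findContours(m,0,1)[0],key=cv2.contourArea); return cv2.boundingRect(c)
print("mould side before/after",q(sd),q(s["img"]))
E
```

```text
clock: 23.68
tcp_pos: [0.6351, -0.1273, 0.0324]
orientation: [0.006, 1.0, -0.0, 0.0]
contact_force: [-3.5, 0.0, 8.7]
finger_gap: 0.049
gripper_force: 33.7
clock: 24.3
tcp_pos: [0.6351, -0.1273, 0.0312]
orientation: [0.006, 1.0, 0.0, -0.0]
contact_force: [0.5, -0.8, 1.1]
finger_gap: 0.0666
gripper_force: 0.0
clock: 24.92
tcp_pos: [0.6366, -0.1276, 0.2365]
orientation: [0.006, 1.0, -0.001, 0.003]
contact_force: [0.2, -0.0, 0.2]
finger_gap: 0.0855
gripper_force: 0.0
clock: 25.42
tcp_pos: [0.6344, -0.1272, 0.23]
orientation: [0.006, 1.0, 0.0, -0.001]
contact_force: [-0.1, 0.2, -0.2]
finger_gap: 0.0852
gripper_force: 0.0
[ 0.6344 -0.1272  0.23  ]
[122.3 395.9  42.3  64.3  22.6] [[ 0.955 -0.383  0.066]]
[445.2 394.8  66.   42.6  68.6] [[0.958 0.119 0.066]]
[204.5 312.   86.   47.   90. ] [[ 0.777 -0.221  0.066]]
[ 19.5 237.   52.   39.   90. ] [[ 0.69  -0.48   0.066]]
[457.  190.3  37.9  75.5   7.4] [[0.636 0.058 0.066]]
[377.7 188.8  47.6  82.8   3.1] [[ 0.635 -0.034  0.066]]
[284. 189.  50.  84.   0.] [[ 0.634 -0.127  0.066]]
[465.  85.  76.  38.  90.] [[0.524 0.061 0.066]]
[381.9  74.1  48.4  82.8   1.9] [[ 0.521 -0.032  0.066]]
[286.5  69.   84.   51.   90. ] [[ 0.519 -0.123  0.066]]
[110.5  44.   88.   95.   90. ] [[ 0.476 -0.304  0.066]]
mould side before/after (251, 319, 65, 51) (251, 319, 65, 51)
```

```bash
python3 -c "
from cell import manip
print(manip.finish_job())"
```

```text
the job is handed in; nothing more can be done
None
```

The job is handed in: the cast stands in tray pocket 4 and the spare in pocket 3, both upright with ridges along the pockets' long sides, the mould has not moved, and the clock read about 25 s of the 64 s allowed.

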